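Stand the gel cassettes in the drying rack

ROBOT

A 7-joint arm with a two-finger parallel gripper is mounted at the origin on the work surface. World frame = base frame: x ahead of the robot, y to its left, z up, the work surface at z = 0. Lengths are in m, angles in rad, forces in N, time in s.
With the tool pointing down it reaches from about 0.4 to 0.85 m from the base axis. Payload 10.4 kg.
Tool frame: the origin (TCP) lies midway between the tips of the shut fingers; the grasp point (between the pads) lies r.grip_point_offset behind it (r.grip_point_offset is the distance from the TCP to the grasp point, in m); z points along the fingers, y is the line along which they close (so a half turn about z gives the same grasp; the last joint's range is limited). The gripper opens to 87 mm and grips with 3 to 60 N. Pads are 19 mm wide; open, the fingers measure 117 mm over their backs; the gripper's body (75 mm by 190 mm) begins 51 mm behind the grasp point.
Start: joints at [1.124, 0.332, -0.065, 1.46, 0.022, 1.35, -0.088], TCP at [0.257, -0.57, 0.223] pointing down, gripper open.
Joint ranges: [-2.6, 2.6], [-0.5, 2.12], [-1.47, 1.34], [0.16, 2.42], [-1.27, 4.41], [0.06, 2.06], [-2.6, 2.6]. Speed limits (rad/s): [2.22, 2.22, 2.79, 2.79, 3.14, 3.14, 3.14].

INTERFACE

Orientations are given as a unit quaternion [x, y, z, w].
In Python, from bench import r gives the robot as it stands.
- The arm moves only by the tool play_rows, never from a script. Its arguments are lists of equal length, an entry for each row: "claw": the closure, from 0 (fully open) to 1 (shut); "delta_pos": the shift along the tool's x, y, z scaled (see below), a list of three; "delta_rot": the turn, a rotation vector about the tool's x, y, z scaled (see below), a list of three. A call has 1 to 8 rows; each row shifts and turns the commanded pose from where the row before left it, along the tool's axes as they then stand; what a row does not reach is not made up. The controller multiplies each number of a shift by 200 mm and each number of a turn by pi rad. A row lasts 1/10 s, in which the tool goes at most 50 mm and 8.59 degrees, less where a joint would pass 70% of its speed; a pose out of reach is approached as far as the arm can. A call with a number of a shift or a turn outside -1 to 1 is refused whole. A call with a gripper value outside its range is refused whole. The fingers move at their own pace and stop on an object; "squeeze" is the grip in N (left out, the last holds). Time passes only in rows, so rows that do not move let the fingers close. It gives the time, the measured TCP pose, the force, the opening and the grip force at its end, in the units of the state.
- r.read_state(): the state, without advancing time (a new reading comes with each control period).
- r.camera(name): name is "scene" or "side" or "wrist"; returns a dict with "pixels" (384x512x3 uint8, red, green, blue), "camera_matrix" (3x3 intrinsics, pixels), "cam_to_world" (4x4, takes a point from camera to world coordinates); the wrist camera has in their place "hand_eye" (4x4, takes a point from camera to tool coordinates, whose origin is the TCP and whose axes are the flange's). Camera axes: x right, y up, looking along -z (the intrinsics and any distortion apply to the point x, -y, -z); pixel columns grow to the right and rows downward; lengths in m; the calibration is good to about 2 mm. A picture is of the moment at which its call begins: read the wrist's pose just before it. There is no depth.
- r.close_job(): hands the job in; it is judged then, once.
The state is a dict: "time": time; "joint_positions": joint angles; "joint_vel": joint speeds; "joint_torque": joint torques, N m; "ee_pos": TCP position; "eef_rot": TCP orientation; "ft_force": force on the tool from outside, world axes, zero at the start; "torque": the same for the moment, N m; "width": finger opening in m; "grip_force": force on a finger pad.
Only numpy, scipy, OpenCV 4.12 (cv2) and the standard library are available. Lean on these libraries where they do the work, as an engineer would, in place of code of your own. Each camera call takes 0.05 s, during which the arm holds its last target. There are 200 camera calls.

TASK

Take the two gel cassettes off their sloped stands and stand them on edge in the drying rack, black comb upwards: one in each outer slot, roughly centred along the slot and right down on its floor, leaving the middle slot empty so that air gets between them. They hold glass, so set them down rather than dropping them, and do not disturb the tube block, the jar or the tip box.

Things in the scene. Friction and masses are not known exactly. Their poses are not given: they have to be found in the camera images.
- cassette_a: one of two alike gel cassettes, a flat plate: white frame, greenish pane; 10 mm thick (own x), 90 wide (y), 110 tall (z). The top 25 mm is a black comb back, a solid bar 70 wide and 10 thick, good to pinch. Origin at the centre of the 110x90x10 outline; z points to the comb. Front and back look alike. Starts leaning on its stand, comb up and away from the robot. 0.1 to 0.2 kg
- cassette_b: second, alike: gel cassette, a flat plate: white frame, greenish pane; 10 mm thick (own x), 90 wide (y), 110 tall (z). The top 25 mm is a black comb back, a solid bar 70 wide and 10 thick, good to pinch. Origin at the centre of the 110x90x10 outline; z points to the comb. Front and back look alike. Starts leaning on its stand, comb up and away from the robot. 0.1 to 0.2 kg
- stand_a: sloped aluminium stand, fixed; base 110 x 96 mm. Origin under it, below the middle of its cassette's lower edge, which rests 30 mm up on a ledge; at yaw 0 the cassette leans 30 degrees from upright, its top to +x, 125 mm high. Two backrest rails, 74 mm wide in all, support the lower 65 mm of the cassette's back; above that it is free on both sides
- stand_b: sloped aluminium stand, fixed; base 110 x 96 mm. Origin under it, below the middle of its cassette's lower edge, which rests 30 mm up on a ledge; at yaw 0 the cassette leans 30 degrees from upright, its top to +x, 125 mm high. Two backrest rails, 74 mm wide in all, support the lower 65 mm of the cassette's back; above that it is free on both sides
- rack: grey plastic drying rack, fixed: base 170 (x) by 112 mm (y), 12 thick. Solid blocks 100 mm long (y) on it leave three equal upright slots that run along its y, 55 mm apart in x. Each slot is 16 mm wide up to 45 mm above its floor; bevels widen its mouth to 30 mm at the blocks' tops, 52 mm above the floor. Slot ends open. Origin at the centre of its underside; yaw within 0.35 rad of the world's
- slot_a (a point): outer slot on the rack's -x side (nearer the robot) of the drying rack: the point on the slot's floor at its centre, 12 mm above the bench. z up, y along the slot, x across it. A cassette standing in it has its origin 55 mm above this point.
- slot_mid (a point): middle slot of the drying rack: the point on the slot's floor at its centre, 12 mm above the bench. z up, y along the slot, x across it. A cassette standing in it has its origin 55 mm above this point. To be left empty.
- slot_b (a point): outer slot on the rack's +x side (farther from the robot) of the drying rack: the point on the slot's floor at its centre, 12 mm above the bench. z up, y along the slot, x across it. A cassette standing in it has its origin 55 mm above this point.
- tube_block: bystander: red tube block with white caps, 62 x 130 mm, 52 mm high, loose; origin at the centre of its underside
- reagent_jar: bystander: jar with a blue cap, 60 mm across, 85 mm high, loose; origin at the centre of its underside
- tip_box: bystander: blue plastic tip box 70 x 110 mm, 55 mm high, loose; origin at the centre of its underside
There are look-alikes about, which are no part of the job. There is more than one size of the rack; the one meant has the size given above. Leave any orange look-alike of the cassette_a alone.

How it is judged:
At the end, for the whole second after the job is handed in: One cassette stands in each outer slot, in either order: comb up, within 0.2 rad of upright, its origin 49 to 62 mm above the slot's floor point, within 12 mm of it across the slot and within 25 mm along it, and no longer moving but for a little rocking in the slot (below 0.15 m/s) (((x of cassette_a in the frame of slot_a between -0.012 and 0.012 m and y of cassette_a in the frame of slot_a between -0.025 and 0.025 m and z of cassette_a in the frame of slot_a between 0.049 and 0.062 m and x of cassette_b in the frame of slot_b between -0.012 and 0.012 m and y of cassette_b in the frame of slot_b between -0.025 and 0.025 m and z of cassette_b in the frame of slot_b between 0.049 and 0.062 m) or (x of cassette_a in the frame of slot_b between -0.012 and 0.012 m and y of cassette_a in the frame of slot_b between -0.025 and 0.025 m and z of cassette_a in the frame of slot_b between 0.049 and 0.062 m and x of cassette_b in the frame of slot_a between -0.012 and 0.012 m and y of cassette_b in the frame of slot_a between -0.025 and 0.025 m and z of cassette_b in the frame of slot_a between 0.049 and 0.062 m)) and angle between each of cassette_a, cassette_b's own z axis and vertical below 0.2 rad and linear speed of each of cassette_a, cassette_b below 0.15 m/s); the robot touches nothing.
It fails at once if the red tube block is pushed more than 30 mm or knocked over (distance of tube_block from where it was at the start of the episode above 0.03 m or angle between tube_block's own z axis and vertical above 0.4 rad).
It fails at once if the reagent jar is pushed more than 30 mm or knocked over (distance of reagent_jar from where it was at the start of the episode above 0.03 m or angle between reagent_jar's own z axis and vertical above 0.4 rad).
It fails at once if the blue tip box is pushed more than 30 mm or knocked over (distance of tip_box from where it was at the start of the episode above 0.03 m or angle between tip_box's own z axis and vertical above 0.4 rad).
It fails at once if a cassette is dropped (falls freely, untouched by the fingers, faster than 0.7 m/s, as from 25 mm or more) ((linear speed of cassette_a above 0.7 m/s and contact force between the fingers and cassette_a below 0.05 N) or (linear speed of cassette_b above 0.7 m/s and contact force between the fingers and cassette_b below 0.05 N)).
It also fails if it takes over 64 s, if anything falls off the work surface, if the arm or the gripper's body presses on something with over 40 N, if the wrist force passes 120 N, or if a joint passes its speed limit or range.

## Working session

There is one attempt and no reset: what is moved stays moved. The work goes in short steps, Python scripts to look and compute and a tool call to move; the robot and the scene stay as the last step left them, time stands still between calls to the robot, and variables do not carry over. Pictures are saved under pics/ and viewed, at most 10 in all, crops included, and the job is handed in when it is done.

Besides the shell and the picture viewer there is one more tool, called after "Call:" in YAML: its name, and indented under it one key for each argument. play_rows: Moves the arm, as the interface text tells. Shifts and turns lie within -1 to 1; 1 stands for 200 mm of shift or pi rad of turn. Its arguments: {"type":"object","properties":{"claw":{"type":"array"},"delta_pos":{"type":"array"},"delta_rot":{"type":"array"},"squeeze":{"type":"number"}},"required":["claw","delta_pos","delta_rot"]}

```bash
ls; mkdir -p pics; python3 - <<'E'
from bench import r
import cv2,numpy as np
print(r.grip_point_offset); s=r.read_state(); print(s)
for n in ("scene","side"):
    c=r.camera(n); cv2.imwrite(f"pics/{n}0.png",c["pixels"][:,:,::-1]); print(n,c["camera_matrix"].round(1).tolist(),c["cam_to_world"].round(3).tolist(),c.keys())
    np.savez(f"{n}0.npz",p=c["pixels"],K=c["camera_matrix"],T=c["cam_to_world"])
E
```

```text
pics
0.0187
{'time': 0.0, 'joint_positions': array([ 1.12440584,  0.33290105, -0.06472118,  1.46102   ,  0.0215868 ,
        1.34991666, -0.08851317]), 'joint_vel': array([ 0.00049526,  0.00013886, -0.00014531,  0.00082286,  0.00052363,
        0.00059215, -0.00066289]), 'joint_torque': array([ 1.55756078e-05, -6.23250675e+01,  2.46580469e-02, -3.89891124e+01,
       -6.13758015e-02,  3.98618518e-02,  1.49651473e-04]), 'ee_pos': array([ 0.25684149, -0.56931294,  0.22169823]), 'eef_rot': array([ 9.77630985e-01,  2.10326070e-01, -1.89905614e-04, -7.51329698e-04]), 'ft_force': array([ 0.09325003, -0.23829879, -0.13390999]), 'torque': array([-0.03518678, -0.01628754,  0.02793248]), 'grip_force': 0.0, 'width': 0.08715714926102426}
scene [[405.0, 0.0, 255.0], [0.0, 405.0, 189.4], [0.0, 0.0, 1.0]] [[-0.56, -0.438, 0.703, 1.183], [0.828, -0.313, 0.464, 0.432], [0.017, 0.843, 0.538, 0.611], [0.0, 0.0, 0.0, 1.0]] dict_keys(['pixels', 'camera_matrix', 'cam_to_world'])
side [[406.8, 0.0, 259.0], [0.0, 406.8, 186.9], [0.0, 0.0, 1.0]] [[-0.781, 0.359, -0.511, -0.097], [-0.624, -0.427, 0.654, 0.746], [0.017, 0.83, 0.558, 0.725], [0.0, 0.0, 0.0, 1.0]] dict_keys(['pixels', 'camera_matrix', 'cam_to_world'])
```

View pics/scene0.png

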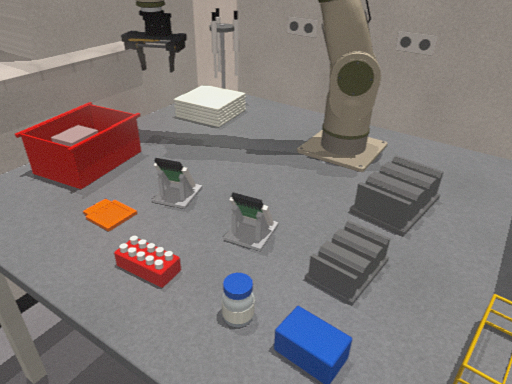

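View pics/side0.png

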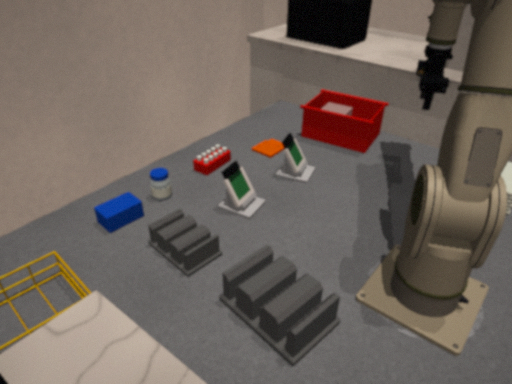

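The scene view shows the combs at about (169,163) and (247,201), and two racks at about (395,190) and (350,260). The side view shows the racks at about (280,300) and (185,240). I'll enlarge these to get coarse positions.

```bash
cat > h.py <<'E'
import cv2,numpy as np
def ray(K,T,uv):
    d=np.array([(uv[0]-K[0,2])/K[0,0],-(uv[1]-K[1,2])/K[1,1],-1.]); d=T[:3,:3]@d
    return T[:3,3],d/np.linalg.norm(d)
def onz(K,T,uv,z):
    o,d=ray(K,T,uv); return o+d*(z-o[2])/d[2]
def tri(views):
    A=np.zeros((3,3));b=np.zeros(3);L=[]
    for K,T,uv in views:
        o,d=ray(K,T,uv);M=np.eye(3)-np.outer(d,d);A+=M;b+=M@o;L.append((M,o))
    p=np.linalg.solve(A,b); return p,[round(float(np.linalg.norm(M@(p-o))),4) for M,o in L]
def crop(img,x0,y0,w,h,s,step=20):
    c=cv2.resize(img[y0:y0+h,x0:x0+w,::-1],None,fx=s,fy=s,interpolation=cv2.INTER_CUBIC)
    for x in range(-(-x0//step)*step,x0+w,step): cv2.line(c,(int((x-x0)*s),0),(int((x-x0)*s),5),(0,255,255),1);cv2.putText(c,str(x),(int((x-x0)*s),15),0,.35,(0,255,255))
    for y in range(-(-y0//step)*step,y0+h,step): cv2.line(c,(0,int((y-y0)*s)),(5,int((y-y0)*s)),(0,255,255),1);cv2.putText(c,str(y),(6,int((y-y0)*s)+4),0,.35,(0,255,255))
    return c
E
python3 - <<'E'
from h import *
s=np.load("scene0.npz")["p"];d=np.load("side0.npz")["p"]
a=[crop(s,300,150,150,150,2.66),crop(d,140,200,205,160,1.95),crop(s,145,145,140,110,2.85),crop(d,210,125,110,100,3.2)]
C=np.zeros((600,800,3),np.uint8)
# combs and racks
pos=[(0,0),(0,400),(300,0),(300,400)]
for t,(y,x) in zip(a,pos):
    q=t[:300 if y else 400,:400]; 
    if y==0: q=cv2.resize(t,(400,300)) if False else t[:300,:400]
    C[y:y+q.shape[0],x:x+q.shape[1]]=q
cv2.imwrite("pics/c1.png",C)
E
```

```text
(no output)
```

View pics/c1.png

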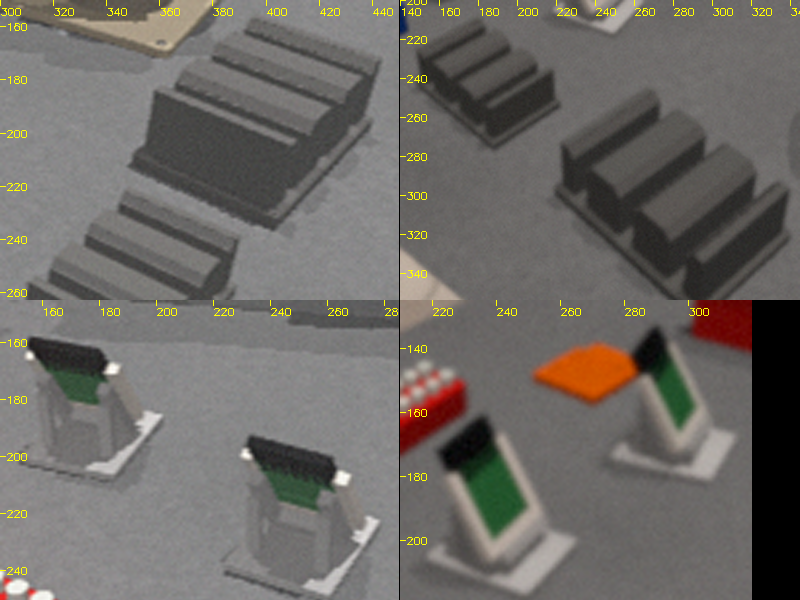

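```bash
python3 - <<'E'
from h import *
S=np.load("scene0.npz");D=np.load("side0.npz")
f=lambda V,uv,z=0:onz(V["K"],V["T"],uv,z)
def quad(n,V,c,z=0):
    P=np.array([f(V,u,z) for u in c]);print(n,P[:,:2].round(3).tolist(),np.linalg.norm(np.diff(P,axis=0),axis=1).round(3))
quad("near scene",S,[(349,209),(403,234),(436.5,193)])
quad("near side",D,[(221,298),(287,353),(340,318)])
quad("small scene",S,[(309,285),(348,297),(389,264)])
quad("small side",D,[(149,240),(187,274),(220,256)])
for n,a in dict(A=((169,161),(285.5,138)),B=((247,198),(232,168))).items():
    p,e=tri([(S["K"],S["T"],a[0]),(D["K"],D["T"],a[1])]);print(n,p.round(3),e)
quad("combA scene",S,[(155,160.5),(183,164)],.125); quad("combB scene",S,[(231,195.5),(264,204)],.125)
quad("combA side",D,[(281,141),(289,135)],.125); quad("combB side",D,[(224,172),(239,165)],.125)
quad("standA scene",S,[(152,202),(182,208.5),(201,187)]);quad("standB scene",S,[(225,236),(260,249),(279,223)])
quad("standA side",D,[(276,174),(307,181),(315,168)]);quad("standB side",D,[(220,205),(250,217),(265,201)])
E
```

```text
near scene [[0.32, 0.159], [0.342, 0.308], [0.103, 0.33]] [0.15 0.24]
near side [[0.351, 0.304], [0.154, 0.323], [0.114, 0.181]] [0.198 0.148]
small scene [[0.622, 0.199], [0.606, 0.278], [0.465, 0.314]] [0.081 0.146]
small side [[0.633, 0.281], [0.465, 0.302], [0.446, 0.206]] [0.169 0.098]
A [ 0.564 -0.235  0.125] [0.0001, 0.0001]
B [0.577 0.011 0.119] [0.0014, 0.0014]
combA scene [[0.582, -0.265], [0.555, -0.196]] [0.074]
combB scene [[0.599, -0.016], [0.584, 0.06]] [0.078]
combA side [[0.562, -0.208], [0.567, -0.259]] [0.052]
combB side [[0.574, 0.047], [0.567, -0.009]] [0.056]
standA scene [[0.595, -0.283], [0.571, -0.198], [0.463, -0.226]] [0.088 0.112]
standB scene [[0.596, -0.038], [0.587, 0.055], [0.478, 0.04]] [0.094 0.11 ]
standA side [[0.572, -0.202], [0.468, -0.233], [0.492, -0.32]] [0.108 0.09 ]
standB side [[0.596, 0.046], [0.49, 0.033], [0.505, -0.056]] [0.107 0.091]
```

Both views agree that the farther rack is 170 x 110, so it is the one meant. Its centre is at about (0.54, 0.243), yaw about -0.12. The stands lean at yaws of about 0.26 (A) and 0.13 (B). I'll write a row planner and fly over the rack first for a wrist view.

```bash
cat >> h.py <<'E'
from scipy.spatial.transform import Rotation as Ro
import json
def orient(yaw,tilt=0):
    """tool for a cassette with x at heading yaw, leaning tilt from upright towards +x: z=-cassette z, y=cassette x"""
    Rc=Ro.from_euler("z",yaw)*Ro.from_euler("y",tilt)
    return Rc*Ro.from_matrix(np.array([[0,1,0],[1,0,0],[0,0,-1.]]))
def plan(wps,p=None,R=None,claw=0,v=.048,w=np.radians(8.3)):
    if p is None:
        from bench import r
        s=r.read_state();p=s["ee_pos"];R=Ro.from_quat(s["eef_rot"])
    rows=[]
    for q,Q in wps:
        q=np.array(q);Q=Q or R
        n=max(1,int(np.ceil(max(np.linalg.norm(q-p)/v,(R.inv()*Q).magnitude()/w))))
        for k in range(n,0,-1):
            dp=np.round(R.inv().apply((q-p)/k)/.2,3);dr=np.round((R.inv()*Q).as_rotvec()/k/np.pi,4)
            rows.append((dp.tolist(),dr.tolist()));p=p+R.apply(dp*.2);R=R*Ro.from_rotvec(dr*np.pi)
    for i in range(0,len(rows),8):
        b=rows[i:i+8];print("claw",json.dumps([claw]*len(b)));print("pos",json.dumps([x[0] for x in b]));print("rot",json.dumps([x[1] for x in b]))
def st():
    from bench import r
    s=r.read_state();print(round(s["time"],2),s["ee_pos"].round(4),Ro.from_quat(s["eef_rot"]).as_matrix().round(3).tolist(),s["joint_positions"].round(2),s["ft_force"].round(1),round(s["width"],4),s["grip_force"]);return s
E
python3 - <<'E'
from h import *
from bench import r
s=st();c=r.camera("wrist");print(c["hand_eye"].round(3).tolist(),c["camera_matrix"].round(1).tolist())
plan([([.30,-.45,.33],None),([.47,.22,.33],orient(-.12))])
E
```

```text
0.1 [ 0.2568 -0.5694  0.2218] [[0.912, 0.411, -0.001], [0.411, -0.912, 0.001], [-0.0, -0.001, -1.0]] [ 1.12  0.33 -0.06  1.46  0.02  1.35 -0.09] [ 0.3 -0.4 -0.1] 0.087 0.0
[[-0.001, 0.959, 0.283, 0.078], [1.0, 0.0, 0.001, 0.001], [0.0, 0.283, -0.959, -0.162], [0.0, 0.0, 0.0, 1.0]] [[318.2, 0.0, 250.1], [0.0, 318.2, 191.9], [0.0, 0.0, 1.0]]
claw [0, 0, 0, 0, 0, 0, 0, 0]
pos [[0.111, -0.114, -0.135], [0.11, -0.114, -0.135], [0.111, -0.114, -0.135], [0.11, -0.114, -0.135], [0.143, -0.18, 0.0], [0.156, -0.17, 0.0], [0.167, -0.159, 0.0], [0.177, -0.147, 0.0]]
rot [[0.0, 0.0, 0.0], [0.0, 0.0, 0.0], [0.0, 0.0, 0.0], [0.0, 0.0, 0.0], [-0.0, -0.0, -0.0218], [-0.0, -0.0, -0.0218], [-0.0, -0.0, -0.0218], [-0.0, -0.0, -0.0218]]
claw [0, 0, 0, 0, 0, 0, 0, 0]
pos [[0.187, -0.135, 0.0], [0.196, -0.122, 0.0], [0.204, -0.108, 0.0], [0.21, -0.094, 0.0], [0.216, -0.079, 0.0], [0.221, -0.064, 0.0], [0.225, -0.049, 0.001], [0.228, -0.033, 0.0]]
rot [[-0.0, -0.0, -0.0218], [-0.0, -0.0, -0.0218], [-0.0, -0.0, -0.0218], [-0.0, -0.0, -0.0218], [-0.0, -0.0, -0.0218], [-0.0, -0.0, -0.0218], [-0.0, -0.0, -0.0218], [-0.0001, -0.0001, -0.0218]]
claw [0, 0, 0]
pos [[0.23, -0.018, 0.001], [0.231, -0.002, 0.0], [0.23, 0.014, 0.001]]
rot [[-0.0, -0.0, -0.0218], [-0.0001, -0.0001, -0.0218], [-0.0, -0.0, -0.0217]]
```

```bash
python3 - <<'E'
from h import *
plan([([.52,.17,.32],orient(-.12))])
E
```

```text
claw [0, 0, 0, 0, 0, 0, 0, 0]
pos [[0.16, -0.166, -0.029], [0.17, -0.157, -0.029], [0.179, -0.146, -0.029], [0.187, -0.135, -0.029], [0.195, -0.123, -0.029], [0.202, -0.111, -0.029], [0.209, -0.099, -0.028], [0.214, -0.086, -0.029]]
rot [[-0.0, -0.0, -0.0192], [-0.0, -0.0, -0.0192], [-0.0, -0.0, -0.0192], [-0.0, -0.0, -0.0192], [-0.0, -0.0, -0.0192], [-0.0, -0.0, -0.0192], [-0.0, -0.0, -0.0192], [-0.0, -0.0, -0.0193]]
claw [0, 0, 0, 0, 0, 0, 0, 0]
pos [[0.219, -0.073, -0.028], [0.223, -0.06, -0.029], [0.226, -0.046, -0.028], [0.229, -0.033, -0.029], [0.23, -0.019, -0.028], [0.231, -0.005, -0.029], [0.231, 0.009, -0.029], [0.229, 0.023, -0.028]]
rot [[-0.0, -0.0, -0.0192], [-0.0, -0.0, -0.0193], [-0.0, -0.0, -0.0192], [-0.0, -0.0, -0.0193], [-0.0, -0.0001, -0.0192], [-0.0001, -0.0, -0.0193], [-0.0, -0.0001, -0.0192], [-0.0001, -0.0, -0.0193]]
claw [0]
pos [[0.228, 0.038, -0.029]]
rot [[-0.0, -0.0001, -0.0192]]
```

Call:
play_rows:
  claw: [0,0,0,0,0,0,0,0]
  delta_pos:
    - [0.16,-0.166,-0.03]
    - [0.17,-0.157,-0.03]
    - [0.18,-0.146,-0.03]
    - [0.187,-0.135,-0.03]
    - [0.195,-0.123,-0.03]
    - [0.2,-0.11,-0.03]
    - [0.21,-0.1,-0.03]
    - [0.214,-0.086,-0.03]
  delta_rot:
    - [0,0,-0.0192]
    - [0,0,-0.0192]
    - [0,0,-0.0192]
    - [0,0,-0.0192]
    - [0,0,-0.0192]
    - [0,0,-0.0192]
    - [0,0,-0.0192]
    - [0,0,-0.0192]

```text
time: 0.95
ee_pos: [0.3811, -0.22, 0.2707]
eef_rot: [0.899, 0.439, -0.0, 0.0]
ft_force: [1.5, -0.2, 0.7]
width: 0.087
grip_force: 0.0
```

Call:
play_rows:
  claw: [0,0,0,0,0,0,0,0]
  delta_pos:
    - [0.22,-0.073,-0.03]
    - [0.223,-0.06,-0.03]
    - [0.226,-0.046,-0.03]
    - [0.229,-0.033,-0.03]
    - [0.23,-0.019,-0.03]
    - [0.23,-0.005,-0.03]
    - [0.23,0.009,-0.03]
    - [0.23,0.023,-0.03]
  delta_rot:
    - [0,0,-0.0192]
    - [0,0,-0.0192]
    - [0,0,-0.0192]
    - [0,0,-0.0192]
    - [0,0,-0.0192]
    - [0,0,-0.0192]
    - [0,0,-0.0192]
    - [0,0,-0.0192]

```text
time: 1.75
ee_pos: [0.5051, 0.1278, 0.3189]
eef_rot: [0.768, 0.641, 0.0, 0.0]
ft_force: [0.8, -0.1, 0.3]
width: 0.0867
grip_force: 0.0
```

Call:
play_rows:
  claw: [0,0,0,0]
  delta_pos:
    - [0.228,0.038,-0.03]
    - [0,0,0]
    - [0,0,0]
    - [0,0,0]
  delta_rot:
    - [0,0,-0.0192]
    - [0,0,0]
    - [0,0,0]
    - [0,0,0]

```text
time: 2.15
ee_pos: [0.5205, 0.1684, 0.3242]
eef_rot: [0.749, 0.662, -0.0, 0.0]
ft_force: [-0.1, -0.7, 0.4]
width: 0.0871
grip_force: 0.0
```

```bash
python3 - <<'E'
from h import *
from bench import r
s=st();c=r.camera("wrist")
T=np.eye(4);T[:3,:3]=Ro.from_quat(s["eef_rot"]).as_matrix();T[:3,3]=s["ee_pos"]
np.savez("wr.npz",p=c["pixels"],K=c["camera_matrix"],T=T@c["hand_eye"])
cv2.imwrite("pics/wr.png",crop(c["pixels"],0,0,512,384,1.5,50))
E
```

```text
2.15 [0.5205 0.1684 0.3242] [[0.123, 0.992, -0.0], [0.992, -0.123, -0.001], [-0.001, -0.0, -1.0]] [ 0.33  0.21 -0.84  1.46  0.16  1.54 -0.64] [-0.1 -0.7  0.4] 0.0871 0.0
```

View pics/wr.png

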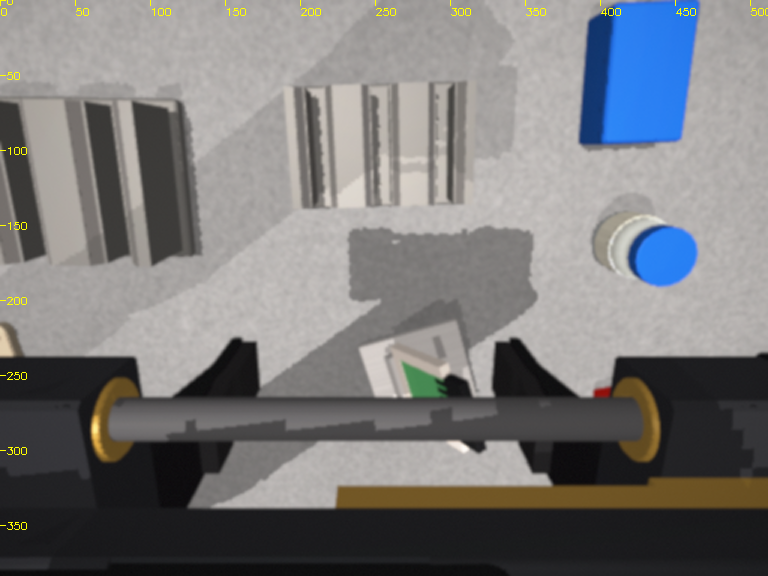

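The wrist view shows the target rack at px (190–311, 55–138). The jar and the tip box lie to its right, and the other rack to its left. I'll zoom in on the slots.

```bash
python3 - <<'E'
from h import *
cv2.imwrite("pics/wr2.png",crop(np.load("wr.npz")["p"],180,45,140,105,5.7,10))
E
```

```text
(no output)
```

View pics/wr2.png

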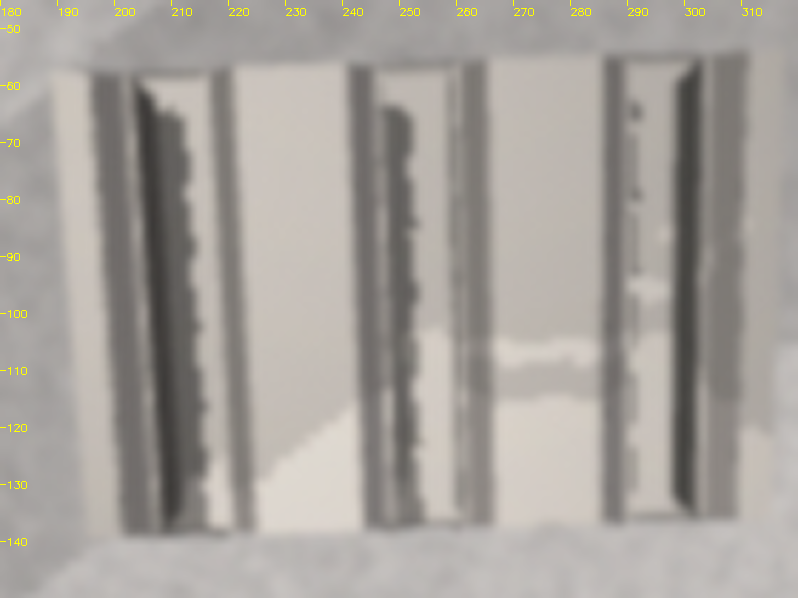

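```bash
python3 - <<'E'
from h import *
W=np.load("wr.npz");E=dict(a=[(194.5,58),(200,138.5),(219,57),(224,138)],mid=[(239,56.5),(241.5,137.5),(264.5,56),(265.5,137)],b=[(284,55.5),(284,137),(309,55),(307.5,136)])
C=[]
for n,c in E.items():
    P=np.array([onz(W["K"],W["T"],u,.064)[:2] for u in c]);m=P.mean(0);d=(P[0]+P[2]-P[1]-P[3])/2
    C.append(m);print(n,m.round(4),"len",np.linalg.norm(d).round(4),"yaw",np.arctan2(-d[0],d[1]).round(3),"mouth",np.linalg.norm(P[2]-P[0]).round(4),np.linalg.norm(P[3]-P[1]).round(4))
C=np.array(C);v=C[2]-C[0];print(np.linalg.norm(np.diff(C,axis=0),axis=1).round(4),np.arctan2(v[1],v[0]).round(3),C.mean(0).round(4))
E
```

```text
a [0.4787 0.2499] len 0.0987 yaw -0.092 mouth 0.0302 0.0316
mid [0.5335 0.2444] len 0.0987 yaw -0.099 mouth 0.0313 0.0316
b [0.5884 0.2387] len 0.0989 yaw -0.093 mouth 0.0307 0.0309
[0.055  0.0552] -0.102 [0.5335 0.2443]
```

The slots fit the sizes given (pitch 55 mm, length 99, mouth 31), with yaw -0.098. Next is a wrist view of cassette B.

```bash
python3 - <<'E'
from h import *
plan([([.56,-.05,.33],orient(.13))])
E
```

```text
claw [0, 0, 0, 0, 0]
pos [[-0.212, 0.066, -0.005], [-0.214, 0.055, -0.006], [-0.217, 0.044, -0.005], [-0.219, 0.034, -0.006], [-0.221, 0.022, -0.005]]
rot [[-0.0, 0.0001, -0.0162], [-0.0, 0.0001, -0.0162], [-0.0, 0.0001, -0.0162], [-0.0, 0.0, -0.0161], [-0.0, 0.0001, -0.0162]]
```

Call:
play_rows:
  claw: [0,0,0,0,0,0,0,0]
  delta_pos:
    - [-0.212,0.066,-0.005]
    - [-0.214,0.055,-0.005]
    - [-0.217,0.044,-0.005]
    - [-0.22,0.034,-0.005]
    - [-0.22,0.022,-0.005]
    - [0,0,0]
    - [0,0,0]
    - [0,0,0]
  delta_rot:
    - [0,0,-0.0162]
    - [0,0,-0.0162]
    - [0,0,-0.0162]
    - [0,0,-0.0162]
    - [0,0,-0.0162]
    - [0,0,0]
    - [0,0,0]
    - [0,0,0]

```text
time: 3.0
ee_pos: [0.5601, -0.048, 0.3299]
eef_rot: [0.659, 0.752, 0.0, 0.0]
ft_force: [-1.0, 0.2, -0.4]
width: 0.0869
grip_force: 0.0
```

```bash
cat >> h.py <<'E'
def wrist(name):
    from bench import r
    s=st();c=r.camera("wrist");T=np.eye(4);T[:3,:3]=Ro.from_quat(s["eef_rot"]).as_matrix();T[:3,3]=s["ee_pos"]
    np.savez(name+".npz",p=c["pixels"],K=c["camera_matrix"],T=T@c["hand_eye"]);return c["pixels"]
E
python3 - <<'E'
from h import *
cv2.imwrite("pics/wb.png",crop(wrist("wb"),180,0,200,230,2.6,20))
E
```

```text
3.0 [ 0.5601 -0.048   0.3299] [[-0.132, 0.991, 0.0], [0.991, 0.132, -0.0], [-0.0, 0.0, -1.0]] [ 0.62  0.23 -0.74  1.42  0.15  1.55  0.02] [-1.   0.2 -0.4] 0.0869 0.0
```

View pics/wb.png

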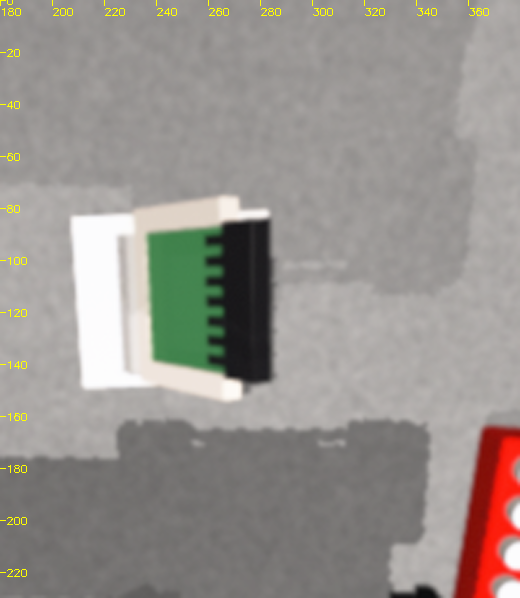

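```bash
python3 - <<'E'
from h import *
W=np.load("wb.npz");f=lambda u,z:onz(W["K"],W["T"],u,z)
for n,c,z in(("back",[(281,83.5),(282,147)],.1225),("front",[(273.5,84),(274.5,147.5)],.1275),("base",[(207,84),(210.5,149.5)],.003)):
    P=np.array([f(u,z) for u in c]);d=P[0]-P[1];print(n,P.mean(0).round(4),np.linalg.norm(d).round(4),np.arctan2(-d[0],d[1]).round(3))
E
```

```text
back [0.588  0.0139 0.1225] 0.0699 0.176
front [0.5793 0.0124 0.1275] 0.069 0.169
base [ 0.4925 -0.0073  0.003 ] 0.0956 0.15
```

Cassette B's comb top measures 70 mm wide, as given. Its centre is at (0.5835, 0.013, 0.125), yaw about 0.165. I'll tilt the tool and go to a pre-grasp.

```bash
python3 - <<'E'
from h import *
top=np.array([.5835,.013,.125]);Q=orient(.165,np.pi/6);u=-Q.as_matrix()[:,2];print(u)
plan([(top+.08*u,Q)],claw=.5)
E
```

```text
[0.49320918 0.08212617 0.8660254 ]
claw [0.5, 0.5, 0.5, 0.5]
pos [[0.073, 0.089, 0.17], [0.072, 0.111, 0.156], [0.072, 0.131, 0.14], [0.07, 0.148, 0.122]]
rot [[0.0417, -0.0006, -0.0025], [0.0417, -0.0006, -0.0024], [0.0417, -0.0007, -0.0025], [0.0417, -0.0006, -0.0024]]
```

Call:
play_rows:
  claw: [0.5,0.5,0.5,0.5,0.5,0.5,0.5,0.5]
  delta_pos:
    - [0.073,0.089,0.17]
    - [0.072,0.11,0.156]
    - [0.072,0.13,0.14]
    - [0.07,0.148,0.122]
    - [0,0,0]
    - [0,0,0]
    - [0,0,0]
    - [0,0,0]
  delta_rot:
    - [0.0417,0,-0.0025]
    - [0.0417,0,-0.0025]
    - [0.0417,0,-0.0025]
    - [0.0417,0,-0.0025]
    - [0,0,0]
    - [0,0,0]
    - [0,0,0]
    - [0,0,0]

```text
time: 3.85
ee_pos: [0.6236, 0.0178, 0.2018]
eef_rot: [0.626, 0.738, -0.19, -0.165]
ft_force: [-0.0, -0.8, 0.9]
width: 0.0442
grip_force: 0.0
```

```bash
python3 - <<'E'
from h import *
st()
top=np.array([.5835,.013,.125]);Q=orient(.165,np.pi/6);u=-Q.as_matrix()[:,2]
print(Q.as_matrix().round(3).tolist(),top+.08*u)
plan([(top-.032*u,Q)],claw=.5)
E
```

```text
3.85 [0.6236 0.0178 0.2018] [[-0.161, 0.861, -0.482], [0.987, 0.143, -0.073], [0.006, -0.488, -0.873]] [ 0.2   0.84 -0.65  0.93  0.38  1.99 -0.17] [-0.  -0.8  0.9] 0.0442 0.0
[[-0.164, 0.854, -0.493], [0.986, 0.142, -0.082], [0.0, -0.5, -0.866]] [0.62295673 0.01957009 0.19428203]
claw [0.5, 0.5, 0.5]
pos [[0.002, 0.003, 0.198], [0.002, 0.004, 0.198], [0.003, 0.005, 0.197]]
rot [[0.0015, -0.0007, -0.0], [0.0015, -0.0007, -0.0], [0.0014, -0.0008, -0.0001]]
```

Call:
play_rows:
  claw: [0.5,0.5,0.5,0.5,0.5,0.5,0.5]
  delta_pos:
    - [0.002,0.003,0.12]
    - [0.002,0.003,0.12]
    - [0.002,0.003,0.12]
    - [0,0.003,0.12]
    - [0,0,0.113]
    - [0,0,0]
    - [0,0,0]
  delta_rot:
    - [0,0,0]
    - [0,0,0]
    - [0,0,0]
    - [0,0,0]
    - [0,0,0]
    - [0,0,0]
    - [0,0,0]

```text
time: 4.55
ee_pos: [0.5674, 0.0103, 0.0951]
eef_rot: [0.626, 0.737, -0.192, -0.167]
ft_force: [-0.1, 0.4, 0.0]
width: 0.0437
grip_force: 0.0
```

```bash
python3 - <<'E'
from h import *
st()
top=np.array([.5835,.013,.125]);Q=orient(.165,np.pi/6);u=-Q.as_matrix()[:,2]
print(top-.032*u)
from bench import r
s=r.camera("side")["pixels"];d=r.camera("scene")["pixels"]
cv2.imwrite("pics/g1.png",np.hstack([crop(s,190,110,115,140,3.4),crop(d,200,140,115,140,3.4)]))
E
```

```text
4.55 [0.5674 0.0103 0.0951] [[-0.161, 0.859, -0.487], [0.987, 0.143, -0.074], [0.006, -0.492, -0.87]] [ 0.29  0.8  -0.67  1.25  0.38  1.75 -0.21] [-0.1  0.4  0. ] 0.0437 0.0
[0.56771731 0.01037196 0.09728719]
```

View pics/g1.png

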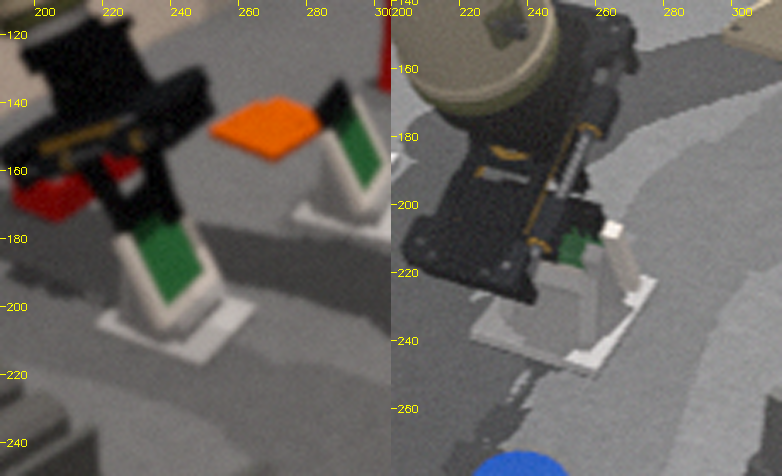

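The fingers straddle comb B (side px ~(238,172)) and the plate is undisturbed. Now I'll close.

Call:
play_rows:
  claw: [0.8,1,1,1,1,1,1,1]
  delta_pos:
    - [0,0,0]
    - [0,0,0]
    - [0,0,0]
    - [0,0,0]
    - [0,0,0]
    - [0,0,0]
    - [0,0,0]
    - [0,0,0]
  delta_rot:
    - [0,0,0]
    - [0,0,0]
    - [0,0,0]
    - [0,0,0]
    - [0,0,0]
    - [0,0,0]
    - [0,0,0]
    - [0,0,0]
  squeeze: 30

```text
time: 5.45
ee_pos: [0.5663, 0.0113, 0.0912]
eef_rot: [0.625, 0.737, -0.193, -0.169]
ft_force: [0.5, 0.5, -0.5]
width: 0.0095
grip_force: 30.0
```

```bash
python3 - <<'E'
from h import *
s=st();p=s["ee_pos"];R=Ro.from_quat(s["eef_rot"]);u=-R.as_matrix()[:,2]
up=p+.11*u*.5+np.array([0,0,.09])
print("lift");plan([(up,None)],claw=1,v=.03)
print("over");plan([(np.array([.575,.13,.23]),orient(-.098)),(np.array([.5884,.2387,.23]),orient(-.098))],p=up,R=R,claw=1,v=.04,w=np.radians(6))
E
```

```text
5.45 [0.5663 0.0113 0.0912] [[-0.162, 0.856, -0.492], [0.987, 0.145, -0.073], [0.008, -0.497, -0.868]] [ 0.29  0.81 -0.66  1.26  0.38  1.74 -0.21] [ 0.5  0.5 -0.5] 0.0095 29.999478673562407
lift
claw [1, 1, 1, 1, 1]
pos [[0.001, -0.045, -0.133], [0.001, -0.045, -0.133], [0.001, -0.045, -0.133], [0.0, -0.044, -0.133], [0.001, -0.045, -0.133]]
rot [[0.0, 0.0, 0.0], [0.0, 0.0, 0.0], [0.0, 0.0, 0.0], [0.0, 0.0, 0.0], [0.0, 0.0, 0.0]]
over
claw [1, 1, 1, 1, 1, 1, 1, 1]
pos [[0.097, 0.0, -0.0], [0.097, -0.004, 0.0], [0.096, -0.008, 0.001], [0.096, -0.012, 0.001], [0.095, -0.016, 0.001], [0.095, -0.021, 0.0], [0.182, 0.005, 0.0], [0.183, 0.004, 0.0]]
rot [[-0.0275, 0.0032, 0.0136], [-0.0275, 0.0032, 0.0136], [-0.0275, 0.0031, 0.0136], [-0.0275, 0.0032, 0.0137], [-0.0275, 0.0031, 0.0136], [-0.0274, 0.0032, 0.0137], [-0.0, -0.0, -0.0], [-0.0, -0.0, -0.0]]
claw [1]
pos [[0.182, 0.005, 0.0]]
rot [[-0.0, -0.0, -0.0]]
```

Call:
play_rows:
  claw: [1,1,1,1,1,1,1]
  delta_pos:
    - [0,-0.005,-0.1]
    - [0,-0.045,-0.133]
    - [0,-0.045,-0.133]
    - [0,-0.045,-0.133]
    - [0,-0.045,-0.133]
    - [0,0,0]
    - [0,0,0]
  delta_rot:
    - [0,0,0]
    - [0,0,0]
    - [0,0,0]
    - [0,0,0]
    - [0,0,0]
    - [0,0,0]
    - [0,0,0]

```text
time: 6.15
ee_pos: [0.5969, 0.0154, 0.2193]
eef_rot: [0.625, 0.737, -0.193, -0.169]
ft_force: [-0.0, -0.1, -1.6]
width: 0.0095
grip_force: 30.0
```

```bash
python3 - <<'E'
from h import *
st()
plan([(np.array([.575,.13,.23]),orient(-.098)),(np.array([.5884,.2387,.23]),orient(-.098))],claw=1,v=.04,w=np.radians(6))
E
```

```text
6.15 [0.5969 0.0154 0.2193] [[-0.162, 0.856, -0.491], [0.987, 0.145, -0.074], [0.008, -0.496, -0.868]] [ 0.23  0.78 -0.67  1.01  0.35  1.99 -0.17] [-0.  -0.1 -1.6] 0.0095 29.999467441812158
claw [1, 1, 1, 1, 1, 1, 1, 1]
pos [[0.097, -0.006, -0.006], [0.097, -0.01, -0.005], [0.097, -0.014, -0.006], [0.096, -0.017, -0.006], [0.095, -0.021, -0.007], [0.094, -0.024, -0.007], [0.183, 0.005, -0.0], [0.182, 0.004, -0.0]]
rot [[-0.0275, 0.0032, 0.0136], [-0.0274, 0.0032, 0.0136], [-0.0275, 0.0032, 0.0137], [-0.0274, 0.0031, 0.0136], [-0.0275, 0.0032, 0.0137], [-0.0274, 0.0031, 0.0136], [-0.0, 0.0, 0.0], [-0.0, 0.0, 0.0]]
claw [1]
pos [[0.183, 0.005, -0.0]]
rot [[-0.0, 0.0, 0.0]]
```

Force is -1.6 N, so cassette B is in hand.

Call:
play_rows:
  claw: [1,1,1,1,1,1,1,1]
  delta_pos:
    - [0.097,-0.006,-0.006]
    - [0.097,-0.01,-0.006]
    - [0.097,-0.014,-0.006]
    - [0.096,-0.017,-0.006]
    - [0.095,-0.02,-0.006]
    - [0.094,-0.024,-0.006]
    - [0.183,0.005,0]
    - [0.183,0.005,0]
  delta_rot:
    - [-0.0275,0.0032,0.0136]
    - [-0.0275,0.0032,0.0136]
    - [-0.0275,0.0032,0.0136]
    - [-0.0275,0.0032,0.0136]
    - [-0.0275,0.0032,0.0136]
    - [-0.0275,0.0032,0.0136]
    - [0,0,0]
    - [0,0,0]

```text
time: 6.95
ee_pos: [0.5831, 0.2019, 0.229]
eef_rot: [0.741, 0.671, -0.001, 0.001]
ft_force: [0.4, 0.4, -1.3]
width: 0.0096
grip_force: 30.0
```

Call:
play_rows:
  claw: [1,1,1,1,1]
  delta_pos:
    - [0.183,0.005,0]
    - [0,0,0]
    - [0,0,0]
    - [0,0,0]
    - [0,0,0]
  delta_rot:
    - [0,0,0]
    - [0,0,0]
    - [0,0,0]
    - [0,0,0]
    - [0,0,0]

```text
time: 7.45
ee_pos: [0.589, 0.2371, 0.2295]
eef_rot: [0.741, 0.671, -0.0, 0.0]
ft_force: [0.4, -0.6, -1.0]
width: 0.0096
grip_force: 30.0
```

```bash
python3 - <<'E'
from h import *
from bench import r
p=wrist("wc")
s=r.camera("side");d=r.camera("scene")
for n,c in(("s1",s),("d1",d)): np.savez(n+".npz",p=c["pixels"],K=c["camera_matrix"],T=c["cam_to_world"])
C=np.zeros((600,800,3),np.uint8)
C[:300,:400]=crop(p,0,0,512,384,.78,50)[:300,:400]
a=crop(s["pixels"],120,120,130,150,4-.9,10);C[:450,400:800]=a[:450,:400]
b=crop(d["pixels"],280,150,130,130,3,10)[:300,:390];C[300:300+b.shape[0],:b.shape[1]]=b
cv2.imwrite("pics/p1.png",C)
plan([(np.array([.5884,.2387,.23]),orient(-.098))],claw=1)
E
```

```text
7.45 [0.589  0.2371 0.2295] [[0.1, 0.995, -0.0], [0.995, -0.1, -0.0], [-0.0, -0.0, -1.0]] [ 0.11  0.46 -0.78  1.39  0.32  1.42 -0.76] [ 0.4 -0.6 -1. ] 0.0096 29.999252390116453Traceback (most recent call last):
  File "<stdin>", line 7, in <module>
ValueError: could not broadcast input array from shape (300,399,3) into shape (300,400,3)
```

```bash
python3 - <<'E'
from h import *
a=crop(np.load("s1.npz")["p"],130,120,130,150,3.07,10)[:,:400];b=crop(np.load("d1.npz")["p"],285,140,130,150,3.07,10)[:,:400]
cv2.imwrite("pics/p1.png",np.hstack([a,b]))
E
```

```text
(no output)
```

View pics/p1.png

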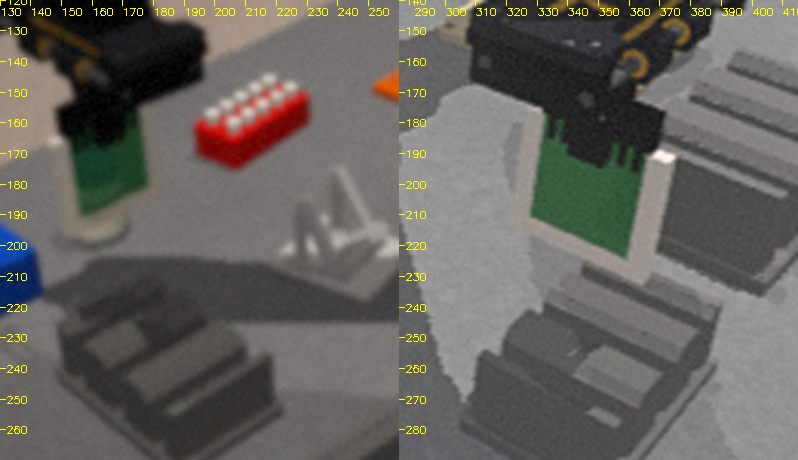

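The scene view shows the plate hanging upright from the comb over the far slot; the pane's bottom edge runs from about (322,214) to (363,232). I'll check its height, centring and tilt in its own plane.

```bash
python3 - <<'E'
from h import *
V=np.load("d1.npz");yaw=-.1;n=np.array([np.cos(yaw),np.sin(yaw),0]);t=np.array([-n[1],n[0],0]);c=np.array([.589,.2371,.2295])
for q in [(322,214),(363.5,232),(375,190),(329,175)]:
    o,d=ray(V["K"],V["T"],q);p=o+d*((c+.005*n-o)@n)/(d@n);print(q,"along",((p-c)@t).round(4),"z",p[2].round(4))
plan([(np.array([.5885,.2385,.16]),orient(-.098))],claw=1,v=.024)
E
```

```text
(322, 214) along -0.0425 z 0.1588
(363.5, 232) along 0.044 z 0.1605
(375, 190) along 0.0488 z 0.2518
(329, 175) along -0.0388 z 0.2465
claw [1, 1, 1]
pos [[0.001, -0.001, 0.117], [0.001, -0.001, 0.116], [0.001, -0.001, 0.117]]
rot [[0.0, -0.0, -0.0001], [0.0, -0.0, -0.0001], [0.0001, -0.0001, -0.0001]]
```

Call:
play_rows:
  claw: [1,1,1,1,1,1,1,1]
  delta_pos:
    - [0,-0.003,0.1]
    - [0,0,0.1]
    - [0,0,0.1]
    - [0,0,0.1]
    - [0,0,0.1]
    - [0,0,0.1]
    - [0,0,0]
    - [0,0,0]
  delta_rot:
    - [0,0,0]
    - [0,0,0]
    - [0,0,0]
    - [0,0,0]
    - [0,0,0]
    - [0,0,0]
    - [0,0,0]
    - [0,0,0]

```text
time: 8.4
ee_pos: [0.5883, 0.2387, 0.1104]
eef_rot: [0.741, 0.672, 0.0, -0.0]
ft_force: [0.2, -0.4, -0.4]
width: 0.0092
grip_force: 30.0
```

Call:
play_rows:
  claw: [1,1,1]
  delta_pos:
    - [0,0,0.025]
    - [0,0,0.025]
    - [0,0,0]
  delta_rot:
    - [0,0,0]
    - [0,0,0]
    - [0,0,0]

```text
time: 8.7
ee_pos: [0.588, 0.2388, 0.0996]
eef_rot: [0.741, 0.672, 0.0, -0.0]
ft_force: [-0.8, 0.2, -1.0]
width: 0.0097
grip_force: 30.0
```

Call:
play_rows:
  claw: [1,1,1,1]
  delta_pos:
    - [0,0,0.02]
    - [0,0,0.02]
    - [0,0,0.01]
    - [0,0,0]
  delta_rot:
    - [0,0,0]
    - [0,0,0]
    - [0,0,0]
    - [0,0,0]

```text
time: 9.1
ee_pos: [0.588, 0.2388, 0.0895]
eef_rot: [0.741, 0.672, -0.0, -0.0]
ft_force: [-0.1, 0.4, -1.8]
width: 0.01
grip_force: 30.0
```

Call:
play_rows:
  claw: [1,1,1]
  delta_pos:
    - [0,0,0.01]
    - [0,0,0.005]
    - [0,0,0]
  delta_rot:
    - [0,0,0]
    - [0,0,0]
    - [0,0,0]

```text
time: 9.4
ee_pos: [0.5881, 0.2389, 0.0868]
eef_rot: [0.741, 0.672, 0.0, -0.0]
ft_force: [-1.0, 0.0, -2.1]
width: 0.0098
grip_force: 30.0
```

Call:
play_rows:
  claw: [1,1,1]
  delta_pos:
    - [0,0,0.007]
    - [0,0,0]
    - [0,0,0]
  delta_rot:
    - [0,0,0]
    - [0,0,0]
    - [0,0,0]

```text
time: 9.7
ee_pos: [0.5882, 0.2389, 0.0855]
eef_rot: [0.741, 0.672, 0.0, -0.0]
ft_force: [0.7, -0.6, -1.0]
width: 0.0092
grip_force: 30.0
```

Call:
play_rows:
  claw: [1,1]
  delta_pos:
    - [0,0,0.01]
    - [0,0,0]
  delta_rot:
    - [0,0,0]
    - [0,0,0]

```text
time: 9.9
ee_pos: [0.588, 0.2389, 0.0832]
eef_rot: [0.741, 0.672, 0.0, -0.0]
ft_force: [-1.0, 0.5, -0.5]
width: 0.0095
grip_force: 30.0
```

Call:
play_rows:
  claw: [1,1]
  delta_pos:
    - [0,0,0.01]
    - [0,0,0]
  delta_rot:
    - [0,0,0]
    - [0,0,0]

```text
time: 10.1
ee_pos: [0.5887, 0.2388, 0.0826]
eef_rot: [0.741, 0.672, 0.001, 0.0]
ft_force: [-2.5, -3.4, 7.4]
width: 0.0099
grip_force: 30.0
```

Contact at TCP z 0.0826, where the floor should be. Next I release, rise, and go to view A.

Call:
play_rows:
  claw: [0.8,0.7,0.5,0.5,0.5]
  delta_pos:
    - [0,0,-0.005]
    - [0,0,0]
    - [0,0,0]
    - [0,0,0]
    - [0,0,0]
  delta_rot:
    - [0,0,0]
    - [0,0,0]
    - [0,0,0]
    - [0,0,0]
    - [0,0,0]

```text
time: 10.6
ee_pos: [0.5881, 0.2389, 0.0824]
eef_rot: [0.741, 0.672, 0.0, -0.0]
ft_force: [0.3, 1.1, -0.3]
width: 0.0399
grip_force: 0.0
```

Call:
play_rows:
  claw: [0.5,0.5,0.5,0.5,0.5,0.5,0.5]
  delta_pos:
    - [0,0,-0.1]
    - [0,0,-0.15]
    - [0,0,-0.24]
    - [0,0,-0.24]
    - [0,0,-0.24]
    - [0,0,-0.24]
    - [0,0,0]
  delta_rot:
    - [0,0,0]
    - [0,0,0]
    - [0,0,0]
    - [0,0,0]
    - [0,0,0]
    - [0,0,0]
    - [0,0,0]

```text
time: 11.3
ee_pos: [0.5894, 0.2404, 0.3319]
eef_rot: [0.741, 0.672, 0.005, 0.001]
ft_force: [-0.2, 0.1, 0.3]
width: 0.0438
grip_force: 0.0
```

```bash
python3 - <<'E'
from h import *
st()
plan([([.54,-.31,.33],orient(.26))])
E
```

```text
11.3 [0.5894 0.2404 0.3319] [[0.097, 0.995, 0.009], [0.995, -0.097, 0.005], [0.006, 0.009, -1.0]] [ 0.09  0.42 -0.79  1.22  0.3   1.61 -0.74] [-0.2  0.1  0.3] 0.0438 0.0
claw [0, 0, 0, 0, 0, 0, 0, 0]
pos [[-0.23, 0.002, -0.001], [-0.23, -0.005, -0.0], [-0.23, -0.012, -0.0], [-0.23, -0.019, -0.0], [-0.229, -0.026, -0.0], [-0.228, -0.032, -0.0], [-0.227, -0.039, -0.0], [-0.226, -0.046, -0.0]]
rot [[0.0003, -0.0001, -0.0095], [0.0003, -0.0001, -0.0095], [0.0002, -0.0001, -0.0095], [0.0003, -0.0001, -0.0095], [0.0002, -0.0001, -0.0095], [0.0003, -0.0001, -0.0095], [0.0002, -0.0001, -0.0095], [0.0003, -0.0001, -0.0095]]
claw [0, 0, 0, 0]
pos [[-0.224, -0.053, -0.0], [-0.222, -0.059, 0.0], [-0.221, -0.066, 0.0], [-0.218, -0.072, 0.001]]
rot [[0.0002, -0.0001, -0.0095], [0.0003, -0.0002, -0.0094], [0.0002, -0.0001, -0.0095], [0.0003, -0.0002, -0.0094]]
```

Call:
play_rows:
  claw: [0.5,0.5,0.5,0.5,0.5,0.5,0.5,0.5]
  delta_pos:
    - [-0.23,0.002,0]
    - [-0.23,-0.005,0]
    - [-0.23,-0.012,0]
    - [-0.23,-0.019,0]
    - [-0.23,-0.026,0]
    - [-0.228,-0.032,0]
    - [-0.227,-0.039,0]
    - [-0.226,-0.046,0]
  delta_rot:
    - [0.0003,0,-0.0095]
    - [0.0003,0,-0.0095]
    - [0.0003,0,-0.0095]
    - [0.0003,0,-0.0095]
    - [0.0003,0,-0.0095]
    - [0.0003,0,-0.0095]
    - [0.0003,0,-0.0095]
    - [0.0003,0,-0.0095]

```text
time: 12.1
ee_pos: [0.5546, -0.1304, 0.3242]
eef_rot: [0.655, 0.756, -0.002, -0.003]
ft_force: [0.4, -0.8, -0.4]
width: 0.0436
grip_force: 0.0
```

Call:
play_rows:
  claw: [0.5,0.5,0.5,0.5,0.5,0.5,0.5]
  delta_pos:
    - [-0.224,-0.053,0]
    - [-0.222,-0.059,0]
    - [-0.221,-0.066,0]
    - [-0.218,-0.072,0]
    - [0,0,0]
    - [0,0,0]
    - [0,0,0]
  delta_rot:
    - [0.0003,0,-0.0095]
    - [0.0003,0,-0.0095]
    - [0.0003,0,-0.0095]
    - [0.0003,0,-0.0095]
    - [0,0,0]
    - [0,0,0]
    - [0,0,0]

```text
time: 12.8
ee_pos: [0.5392, -0.3104, 0.3244]
eef_rot: [0.609, 0.793, -0.003, -0.004]
ft_force: [-0.8, 0.4, -0.1]
width: 0.0435
grip_force: 0.0
```

```bash
python3 - <<'E'
from h import *
from bench import r
a=crop(wrist("wa"),180,20,150,180,3,10)[:540,:450];s=r.camera("scene")["pixels"]
b=crop(s,300,190,110,120,3,10)[:540,:330];b=np.vstack([b,np.zeros((540-b.shape[0],b.shape[1],3),np.uint8)])
cv2.imwrite("pics/wa.png",np.hstack([a,b]))
E
```

```text
12.8 [ 0.5392 -0.3104  0.3244] [[-0.259, 0.966, -0.011], [0.966, 0.259, 0.0], [0.003, -0.01, -1.0]] [ 0.89  0.36 -0.61  1.26  0.21  1.59  0.58] [-0.8  0.4 -0.1] 0.0435 0.0
```

View pics/wa.png

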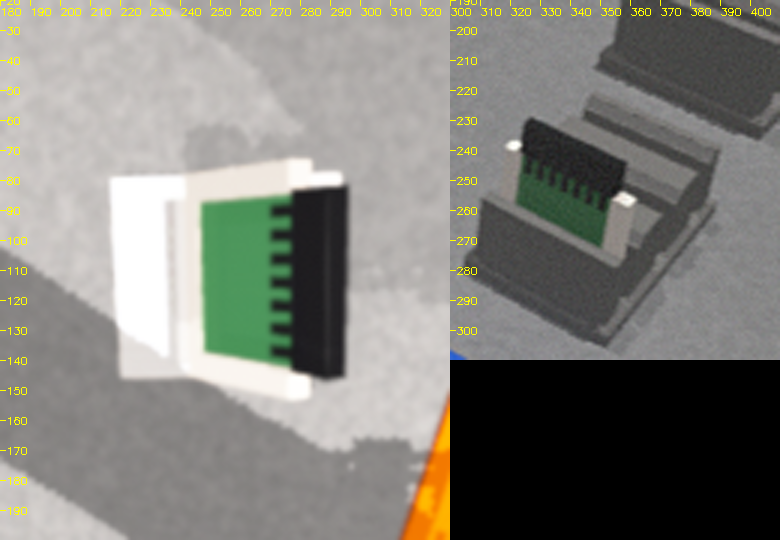

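Cassette B is standing seated in the far slot (scene view). In the wrist view, A's comb top back edge runs from (296,81.7) to (294.7,145.7).

```bash
python3 - <<'E'
from h import *
W=np.load("wa.npz");P=np.array([onz(W["K"],W["T"],u,.1225) for u in [(296,81.7),(294.7,145.7)]])
d=P[0]-P[1];y=np.arctan2(-d[0],d[1]);b=P.mean(0);print(b.round(4),np.linalg.norm(d).round(4),y.round(3))
top=b+np.array([-.0043*np.cos(y),-.0043*np.sin(y),.0025]);print(top)
Q=orient(y,np.pi/6);u=-Q.as_matrix()[:,2];print("final",(top-.032*u).round(4))
plan([(top+.06*u,Q)],claw=.5,v=.035,w=np.radians(6))
E
```

```text
[ 0.5702 -0.2396  0.1225] 0.0691 0.28
[ 0.56611465 -0.24081579  0.125     ]
final [ 0.5507 -0.2452  0.0973]
claw [0.5, 0.5, 0.5, 0.5, 0.5, 0.5]
pos [[0.05, 0.063, 0.123], [0.05, 0.073, 0.117], [0.05, 0.083, 0.11], [0.05, 0.092, 0.102], [0.05, 0.101, 0.094], [0.05, 0.109, 0.085]]
rot [[0.0272, -0.0004, -0.0009], [0.0272, -0.0004, -0.0009], [0.0272, -0.0004, -0.0008], [0.0273, -0.0004, -0.0009], [0.0272, -0.0003, -0.0009], [0.0273, -0.0003, -0.0008]]
```

Call:
play_rows:
  claw: [0.5,0.5,0.5,0.5,0.5,0.5,0.5,0.5]
  delta_pos:
    - [0.05,0.063,0.123]
    - [0.05,0.073,0.117]
    - [0.05,0.083,0.11]
    - [0.05,0.092,0.102]
    - [0.05,0.1,0.094]
    - [0.05,0.11,0.085]
    - [0,0,0]
    - [0,0,0]
  delta_rot:
    - [0.0272,0,-0.0009]
    - [0.0272,0,-0.0009]
    - [0.0272,0,-0.0009]
    - [0.0272,0,-0.0009]
    - [0.0272,0,-0.0009]
    - [0.0272,0,-0.0009]
    - [0,0,0]
    - [0,0,0]

```text
time: 13.7
ee_pos: [0.5949, -0.2321, 0.1757]
eef_rot: [0.58, 0.772, -0.204, -0.159]
ft_force: [0.2, -0.1, 1.8]
width: 0.0433
grip_force: 0.0
```

```bash
python3 - <<'E'
from h import *
st();Q=orient(.28,np.pi/6);print(Q.as_matrix().round(3).tolist())
plan([([.5507,-.2452,.0955],Q)],claw=.5,v=.025)
E
```

```text
13.7 [ 0.5949 -0.2321  0.1757] [[-0.276, 0.831, -0.483], [0.961, 0.243, -0.131], [0.009, -0.501, -0.866]] [ 0.44  0.81 -0.51  1.01  0.51  1.91  0.31] [ 0.2 -0.1  1.8] 0.0433 0.0
[[-0.276, 0.832, -0.481], [0.961, 0.239, -0.138], [0.0, -0.5, -0.866]]
claw [0.5, 0.5, 0.5, 0.5]
pos [[-0.001, 0.0, 0.116], [-0.001, 0.0, 0.115], [-0.001, 0.0, 0.116], [-0.001, 0.001, 0.115]]
rot [[-0.0001, -0.0006, 0.0003], [-0.0, -0.0006, 0.0003], [-0.0001, -0.0006, 0.0003], [-0.0, -0.0006, 0.0003]]
```

Call:
play_rows:
  claw: [0.5,0.5,0.5,0.5,0.5,0.5]
  delta_pos:
    - [0,0,0.116]
    - [0,0,0.116]
    - [0,0,0.116]
    - [0,0,0.115]
    - [0,0,0]
    - [0,0,0]
  delta_rot:
    - [0,-0.0006,0.0003]
    - [0,-0.0006,0.0003]
    - [0,-0.0006,0.0003]
    - [0,-0.0006,0.0003]
    - [0,0,0]
    - [0,0,0]

```text
time: 14.3
ee_pos: [0.5504, -0.2471, 0.0992]
eef_rot: [0.583, 0.77, -0.206, -0.154]
ft_force: [0.2, 0.9, -0.1]
width: 0.0431
grip_force: 0.0
```

Call:
play_rows:
  claw: [0.8,1,1,1,1,1,1,1]
  delta_pos:
    - [0,0,0]
    - [0,0,0]
    - [0,0,0]
    - [0,0,0]
    - [0,0,0]
    - [0,0,0]
    - [0,0,0]
    - [0,0,0]
  delta_rot:
    - [0,0,0]
    - [0,0,0]
    - [0,0,0]
    - [0,0,0]
    - [0,0,0]
    - [0,0,0]
    - [0,0,0]
    - [0,0,0]
  squeeze: 30

```text
time: 15.1
ee_pos: [0.55, -0.246, 0.0966]
eef_rot: [0.582, 0.771, -0.207, -0.155]
ft_force: [0.6, 0.4, 0.2]
width: 0.0094
grip_force: 30.0
```

Gripped: width 9.4 mm at 30 N. Lift.

Call:
play_rows:
  claw: [1,1,1,1,1,1,1]
  delta_pos:
    - [0,-0.005,-0.1]
    - [0,-0.045,-0.133]
    - [0,-0.045,-0.133]
    - [0,-0.045,-0.133]
    - [0,-0.045,-0.133]
    - [0,0,0]
    - [0,0,0]
  delta_rot:
    - [0,0,0]
    - [0,0,0]
    - [0,0,0]
    - [0,0,0]
    - [0,0,0]
    - [0,0,0]
    - [0,0,0]

```text
time: 15.8
ee_pos: [0.5799, -0.2373, 0.2244]
eef_rot: [0.582, 0.771, -0.207, -0.155]
ft_force: [-0.4, -1.0, -1.8]
width: 0.01
grip_force: 30.0
```

```bash
python3 - <<'E'
from h import *
st();Q=orient(-.098)
plan([([.52,-.03,.245],Q),([.4787,.25,.24],Q)],claw=1,v=.043,w=np.radians(6))
E
```

```text
15.8 [ 0.5799 -0.2373  0.2244] [[-0.274, 0.833, -0.48], [0.962, 0.236, -0.138], [-0.002, -0.499, -0.866]] [ 0.46  0.74 -0.51  1.01  0.5   1.96  0.33] [-0.4 -1.  -1.8] 0.01 29.99113580211997
claw [1, 1, 1, 1, 1, 1, 1, 1]
pos [[0.154, -0.008, -0.013], [0.154, -0.015, -0.011], [0.153, -0.022, -0.011], [0.152, -0.03, -0.01], [0.15, -0.037, -0.011], [0.148, -0.044, -0.011], [0.145, -0.05, -0.013], [0.196, -0.049, 0.004]]
rot [[-0.0235, 0.0045, 0.0167], [-0.0235, 0.0045, 0.0167], [-0.0235, 0.0046, 0.0166], [-0.0235, 0.0045, 0.0167], [-0.0235, 0.0046, 0.0166], [-0.0234, 0.0045, 0.0167], [-0.0235, 0.0046, 0.0166], [0.0, -0.0, 0.0]]
claw [1, 1, 1, 1, 1, 1]
pos [[0.196, -0.049, 0.004], [0.196, -0.049, 0.003], [0.196, -0.049, 0.004], [0.196, -0.049, 0.003], [0.197, -0.049, 0.004], [0.196, -0.048, 0.003]]
rot [[0.0, -0.0, 0.0], [0.0, -0.0, 0.0], [0.0, -0.0, 0.0], [0.0, -0.0, 0.0], [0.0, -0.0, 0.0], [0.0, -0.0, 0.0]]
```

Call:
play_rows:
  claw: [1,1,1,1,1,1,1,1]
  delta_pos:
    - [0.154,-0.008,-0.012]
    - [0.154,-0.015,-0.011]
    - [0.153,-0.022,-0.011]
    - [0.152,-0.03,-0.011]
    - [0.15,-0.037,-0.011]
    - [0.148,-0.044,-0.011]
    - [0.145,-0.05,-0.012]
    - [0.196,-0.049,0.004]
  delta_rot:
    - [-0.0235,0.0045,0.0167]
    - [-0.0235,0.0045,0.0167]
    - [-0.0235,0.0045,0.0167]
    - [-0.0235,0.0045,0.0167]
    - [-0.0235,0.0045,0.0167]
    - [-0.0235,0.0045,0.0167]
    - [-0.0235,0.0045,0.0167]
    - [0,0,0]

```text
time: 16.6
ee_pos: [0.5121, 0.0085, 0.2435]
eef_rot: [0.743, 0.669, -0.0, 0.002]
ft_force: [0.2, -0.4, -0.9]
width: 0.0097
grip_force: 30.0
```

Call:
play_rows:
  claw: [1,1,1,1,1,1,1,1]
  delta_pos:
    - [0.196,-0.049,0.004]
    - [0.196,-0.049,0.004]
    - [0.196,-0.049,0.004]
    - [0.196,-0.049,0.004]
    - [0.196,-0.049,0.004]
    - [0.196,-0.048,0.003]
    - [0,0,0]
    - [0,0,0]
  delta_rot:
    - [0,0,0]
    - [0,0,0]
    - [0,0,0]
    - [0,0,0]
    - [0,0,0]
    - [0,0,0]
    - [0,0,0]
    - [0,0,0]

```text
time: 17.4
ee_pos: [0.4779, 0.2499, 0.238]
eef_rot: [0.741, 0.672, -0.001, -0.0]
ft_force: [-0.1, -0.8, -0.7]
width: 0.01
grip_force: 30.0
```

```bash
python3 - <<'E'
from h import *
from bench import r
st()
c=r.camera("side");d=r.camera("scene")
np.savez("s2.npz",p=c["pixels"],K=c["camera_matrix"],T=c["cam_to_world"]);np.savez("d2.npz",p=d["pixels"],K=d["camera_matrix"],T=d["cam_to_world"])
# green pane corners from masks
for n,I in(("side",c["pixels"]),("scene",d["pixels"])):
    h=cv2.cvtColor(I,cv2.COLOR_RGB2HSV);m=((h[...,0]>55)&(h[...,0]<80)&(h[...,1]>90)).astype(np.uint8)
    k,_,S,_=cv2.connectedComponentsWithStats(m)
    for i in range(1,k):
        if S[i,4]>60:
            print(n,S[i].tolist(),cv2.minAreaRect(np.argwhere((_*0==0).all()) if 0 else cv2.findNonZero((cv2.connectedComponents(m)[1]==i).astype(np.uint8))))
plan([([.4787,.25,.18],orient(-.098))],claw=1,v=.02)
E
```

```text
17.4 [0.4779 0.2499 0.238 ] [[0.097, 0.995, -0.002], [0.995, -0.097, -0.002], [-0.002, -0.002, -1.0]] [ 0.2   0.24 -0.88  1.63  0.19  1.37 -0.8 ] [-0.1 -0.8 -0.7] 0.01 29.988922644406557
side [182, 173, 23, 36, 523] ((193.05487060546875, 190.493896484375), (33.239898681640625, 22.086307525634766), 83.6598129272461)
side [161, 208, 17, 19, 177] ((167.5, 217.00001525878906), (12.969194412231445, 17.8885440826416), 63.43495178222656)
scene [358, 157, 35, 39, 729] ((374.54595947265625, 175.8555145263672), (32.919246673583984, 31.35991859436035), 17.650123596191406)
scene [323, 248, 29, 24, 325] ((337.800048828125, 256.9000244140625), (32.64659118652344, 15.20526123046875), 26.56505012512207)
claw [1, 1, 1]
pos [[0.003, -0.001, 0.097], [0.003, -0.001, 0.098], [0.003, -0.0, 0.097]]
rot [[-0.0001, 0.0002, -0.0003], [-0.0001, 0.0002, -0.0002], [-0.0001, 0.0003, -0.0003]]
```

Call:
play_rows:
  claw: [1,1,1,1,1,1,1,1]
  delta_pos:
    - [0,0.003,0.1]
    - [0,0,0.1]
    - [0,0,0.1]
    - [0,0,0.1]
    - [0,0,0.1]
    - [0,0,0.08]
    - [0,0,0]
    - [0,0,0]
  delta_rot:
    - [0,0,0]
    - [0,0,0]
    - [0,0,0]
    - [0,0,0]
    - [0,0,0]
    - [0,0,0]
    - [0,0,0]
    - [0,0,0]

```text
time: 18.3
ee_pos: [0.4798, 0.2491, 0.1237]
eef_rot: [0.741, 0.671, -0.0, 0.0]
ft_force: [0.4, -0.1, -1.1]
width: 0.0095
grip_force: 30.0
```

Call:
play_rows:
  claw: [1,1,1,1]
  delta_pos:
    - [0,0,0.025]
    - [0,0,0.02]
    - [0,0,0]
    - [0,0,0]
  delta_rot:
    - [0,0,0]
    - [0,0,0]
    - [0,0,0]
    - [0,0,0]

```text
time: 18.7
ee_pos: [0.4795, 0.2496, 0.1145]
eef_rot: [0.741, 0.671, -0.0, 0.0]
ft_force: [0.2, -0.0, -1.2]
width: 0.01
grip_force: 30.0
```

Call:
play_rows:
  claw: [1,1,1,1,1]
  delta_pos:
    - [0,-0.002,0.025]
    - [0,0,0.025]
    - [0,0,0.02]
    - [0,0,0]
    - [0,0,0]
  delta_rot:
    - [0,0,0]
    - [0,0,0]
    - [0,0,0]
    - [0,0,0]
    - [0,0,0]

```text
time: 19.2
ee_pos: [0.479, 0.2496, 0.1003]
eef_rot: [0.741, 0.671, -0.0, 0.0]
ft_force: [0.1, -0.9, -0.5]
width: 0.0098
grip_force: 30.0
```

Call:
play_rows:
  claw: [1,1,1]
  delta_pos:
    - [0,0,0.015]
    - [0,0,0.01]
    - [0,0,0]
  delta_rot:
    - [0,0,0]
    - [0,0,0]
    - [0,0,0]

```text
time: 19.5
ee_pos: [0.479, 0.2494, 0.0951]
eef_rot: [0.741, 0.671, -0.0, 0.0]
ft_force: [-0.3, 0.2, -1.0]
width: 0.0095
grip_force: 30.0
```

Call:
play_rows:
  claw: [1,1]
  delta_pos:
    - [0,0,0.01]
    - [0,0,0]
  delta_rot:
    - [0,0,0]
    - [0,0,0]

```text
time: 19.7
ee_pos: [0.479, 0.2495, 0.0932]
eef_rot: [0.741, 0.671, -0.0, 0.0]
ft_force: [0.2, 0.1, -0.9]
width: 0.0097
grip_force: 30.0
```

Call:
play_rows:
  claw: [1,1]
  delta_pos:
    - [0,0,0.01]
    - [0,0,0]
  delta_rot:
    - [0,0,0]
    - [0,0,0]

```text
time: 19.9
ee_pos: [0.479, 0.2495, 0.0912]
eef_rot: [0.741, 0.671, -0.0, 0.0]
ft_force: [0.3, -0.1, -0.7]
width: 0.0098
grip_force: 30.0
```

Call:
play_rows:
  claw: [1,1]
  delta_pos:
    - [0,0,0.01]
    - [0,0,0]
  delta_rot:
    - [0,0,0]
    - [0,0,0]

```text
time: 20.1
ee_pos: [0.479, 0.2495, 0.0891]
eef_rot: [0.741, 0.671, -0.0, 0.0]
ft_force: [-0.3, -0.3, -1.3]
width: 0.01
grip_force: 30.0
```

Call:
play_rows:
  claw: [1,1]
  delta_pos:
    - [0,0,0.007]
    - [0,0,0]
  delta_rot:
    - [0,0,0]
    - [0,0,0]

```text
time: 20.3
ee_pos: [0.4795, 0.2494, 0.0884]
eef_rot: [0.741, 0.671, -0.0, 0.001]
ft_force: [-0.8, -1.6, 3.4]
width: 0.0096
grip_force: 30.0
```

Contact where predicted. Release and retreat.

Call:
play_rows:
  claw: [0.8,0.7,0.5,0.5,0.5]
  delta_pos:
    - [0,0,0]
    - [0,0,0]
    - [0,0,0]
    - [0,0,0]
    - [0,0,0]
  delta_rot:
    - [0,0,0]
    - [0,0,0]
    - [0,0,0]
    - [0,0,0]
    - [0,0,0]

```text
time: 20.8
ee_pos: [0.4791, 0.2496, 0.088]
eef_rot: [0.741, 0.671, -0.0, 0.0]
ft_force: [-0.1, -0.5, 0.1]
width: 0.0397
grip_force: 0.0
```

Call:
play_rows:
  claw: [0.5,0.5,0.5,0.5,0.5,0.5,0.5,0.5]
  delta_pos:
    - [0,0,-0.1]
    - [0,0,-0.15]
    - [0,0,-0.2]
    - [0,0,-0.2]
    - [0,0,-0.2]
    - [-0.2,0,-0.15]
    - [-0.2,0,0]
    - [-0.2,0,0]
  delta_rot:
    - [0,0,0]
    - [0,0,0]
    - [0,0,0]
    - [0,0,0]
    - [0,0,0]
    - [0,0,0]
    - [0,0,0]
    - [0,0,0]

```text
time: 21.6
ee_pos: [0.4673, 0.1294, 0.289]
eef_rot: [0.741, 0.672, 0.001, 0.001]
ft_force: [1.6, 0.5, -0.3]
width: 0.0433
grip_force: 0.0
```

Call:
play_rows:
  claw: [0.5,0.5,0.5]
  delta_pos:
    - [0,0,0]
    - [0,0,0]
    - [0,0,0]
  delta_rot:
    - [0,0,0]
    - [0,0,0]
    - [0,0,0]

```text
time: 21.9
ee_pos: [0.4671, 0.1314, 0.2881]
eef_rot: [0.741, 0.672, -0.0, 0.0]
ft_force: [0.0, 0.6, -0.6]
width: 0.0431
grip_force: 0.0
```

```bash
python3 - <<'E'
from h import *
from bench import r
w=wrist("wf");s=r.camera("scene")["pixels"];d=r.camera("side")["pixels"]
L=[crop(s,290,190,125,115,3.2,10)[:368,:400],crop(d,135,180,125,115,3.2,10)[:368,:400]]
C=np.zeros((600,800,3),np.uint8);C[:368]=np.hstack(L)
C[368:]=cv2.resize(crop(w,100,0,330,140,2.4,20),(800,232))[:232]
cv2.imwrite("pics/fin.png",C)
E
```

```text
21.9 [0.4671 0.1314 0.2881] [[0.097, 0.995, 0.0], [0.995, -0.097, -0.0], [-0.0, 0.0, -1.0]] [ 0.44  0.04 -0.82  1.68  0.03  1.44 -0.48] [ 0.   0.6 -0.6] 0.0431 0.0
```

View pics/fin.png

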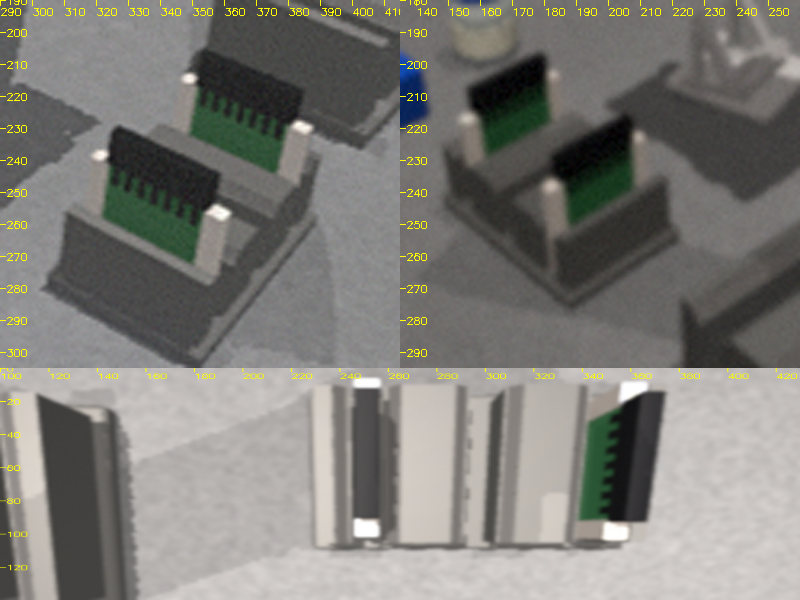

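The picture shows both cassettes upright in the outer slots with combs up and the middle slot empty. I'll check centring along A's slot from its frame tops at (250,8) and (249,102), then hand in.

```bash
python3 - <<'E'
from h import *
from bench import r
W=np.load("wf.npz");P=np.array([onz(W["K"],W["T"],u,.097) for u in [(250,6),(249,102)]]);m=P.mean(0)
d=m[:2]-[.4787,.2499];y=-.098;off=(d@[np.cos(y),np.sin(y)],d@[-np.sin(y),np.cos(y)]);print(np.linalg.norm(P[0]-P[1]),off)
if abs(off[0])<.01 and abs(off[1])<.018: print(r.close_job())
E
```

```text
0.0911525830539814 (np.float64(-0.0002467781621116264), np.float64(-0.00024700740945257036))
the job is handed in; nothing more can be done
None
```

Both cassettes stand comb up in the outer slots of the correct rack, with the middle slot empty, and the job was handed in at about 22 s; cassette A measured within 1 mm of its slot's centre, cassette B I checked by eye.

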